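# Stroke the row of lids shut

### The job

The sample case on the packing bench has a row of five small lids left ajar. Run the closed fingertips gently along the row, starting from the plain ledge at the hinge end, and stroke the lids down flat one after another in that order, then take the hand away clear of the case. Pick nothing up: do not flip any lid wide open, do not lift, shove or lean hard on the case, and leave the pot, the roll core and the little carton where they stand.

Things in the scene. Friction and masses are not known exactly. Their poses are not given: they have to be found in the camera images.
- case: Loose plywood sample case, 232 long x 66 wide x 38 mm high, 0.6 to 1 kg; slides at 3 to 7 N. Origin: centre of underside; x along the row, z up. At x = -116 to -92 mm a plain ledge, top 38 mm above the bench, level with shut lids; then five lids at 40 mm pitch, lid 1 next to the ledge. Each is hinged on its -x (ledge) edge: ajar, the lids slope up away from the ledge like louvres.
- lid1 (a joint): Hinge angle of lid 1 (counted from the ledge), rad: 0 = shut, flat, top 38 mm above the bench; starts ajar at 0.25 to 0.5; stop at 1.5. Thin wooden leaf 37 mm along the row x 62 mm wide x 4 mm thick, 12 g, moves very lightly; slight hinge friction (0.008 N m) keeps it where it is left; no spring or latch.
- lid2 (a joint): Hinge angle of lid 2 (counted from the ledge), rad: 0 = shut, flat, top 38 mm above the bench; starts ajar at 0.25 to 0.5; stop at 1.5. Thin wooden leaf 37 mm along the row x 62 mm wide x 4 mm thick, 12 g, moves very lightly; slight hinge friction (0.008 N m) keeps it where it is left; no spring or latch.
- lid3 (a joint): Hinge angle of lid 3 (counted from the ledge), rad: 0 = shut, flat, top 38 mm above the bench; starts ajar at 0.25 to 0.5; stop at 1.5. Thin wooden leaf 37 mm along the row x 62 mm wide x 4 mm thick, 12 g, moves very lightly; slight hinge friction (0.008 N m) keeps it where it is left; no spring or latch.
- lid4 (a joint): Hinge angle of lid 4 (counted from the ledge), rad: 0 = shut, flat, top 38 mm above the bench; starts ajar at 0.25 to 0.5; stop at 1.5. Thin wooden leaf 37 mm along the row x 62 mm wide x 4 mm thick, 12 g, moves very lightly; slight hinge friction (0.008 N m) keeps it where it is left; no spring or latch.
- lid5 (a joint): Hinge angle of lid 5 (counted from the ledge), rad: 0 = shut, flat, top 38 mm above the bench; starts ajar at 0.25 to 0.5; stop at 1.5. Thin wooden leaf 37 mm along the row x 62 mm wide x 4 mm thick, 12 g, moves very lightly; slight hinge friction (0.008 N m) keeps it where it is left; no spring or latch.
- lid1_hinge (a point): Middle of the top of lid 1's hinge edge, on the ledge side; in the case's frame at x = -90.5, y = 0, z = 38 mm.
- lid5_edge (a point): Middle of the top of lid 5's free edge, which rises with the lid; when shut it lies at x = +106.5, y = 0, z = 38 mm in the case's frame.
- pot: Small turned dark wooden pot with a knobbed top, 50 mm across, 56 mm high, standing loose beside the case. Bystander. Origin: centre of its underside.
- tape: Empty cardboard roll core standing on its end, 90 mm outside diameter, 48 mm high, loose beside the case. Bystander. Origin: centre of its underside.
- carton: Small closed cardboard carton, 85 x 60 x 40 mm, loose on the bench near the case. Bystander. Origin: centre of its underside.
Mind the look-alikes: they are no part of the job. There is more than one size of the case; the one meant has the size given above.

How it is judged:
On the way, in this order (a step that is already met when the one before it is completed fails the run):
1. lid 1 has been stroked flat (within 0.1 rad) before the lids after it (value of joint lid1 below 0.1 rad), for 0.05 s.
2. lid 2 has been stroked flat (within 0.1 rad) before the lids after it (value of joint lid2 below 0.1 rad), for 0.05 s.
3. lid 3 has been stroked flat (within 0.1 rad) before the lids after it (value of joint lid3 below 0.1 rad), for 0.05 s.
4. lid 4 has been stroked flat (within 0.1 rad) before the lids after it (value of joint lid4 below 0.1 rad), for 0.05 s.
5. lid 5 has been stroked flat (within 0.1 rad) before the lids after it (value of joint lid5 below 0.1 rad), for 0.05 s.
At the end, for the whole second after the job is handed in: All five lids lie flat (each within 0.1 rad of shut, about 4 mm at the free edge); the case stands flat and at rest within 30 mm of where it stood (value of joint each of lid1, lid2, lid3, lid4, lid5 below 0.1 rad and distance of case from where it was at the start of the episode below 0.03 m and angle between case's own z axis and vertical below 0.05 rad and linear speed of case below 0.02 m/s); the robot touches nothing.
It fails at once if a lid is flipped wide open (beyond 0.9 rad) (value of joint any of lid1, lid2, lid3, lid4, lid5 above 0.9 rad).
It fails at once if the case is lifted (10 mm) or tipped (0.15 rad) (height (world z) of case above 0.01 m or angle between case's own z axis and vertical above 0.15 rad).
It fails at once if the case is shoved more than 30 mm (distance of case from where it was at the start of the episode above 0.03 m).
It fails at once if the fingers lean on the case or a lid with more than 35 N (contact force between the fingers and case above 35 N).
It fails at once if the pot, the roll core or the carton is moved more than 20 mm (distance of any of pot, tape, carton from where it was at the start of the episode above 0.02 m).
It also fails if it takes over 42 s, if anything falls off the work surface, if the arm or the gripper's body presses on something with over 40 N, if the wrist force passes 120 N, or if a joint passes its speed limit or range.

### The arm

A 6-joint arm with a two-finger parallel gripper is mounted at the origin on the work surface. World frame = base frame: x ahead of the robot, y to its left, z up, the work surface at z = 0. Lengths are in m, angles in rad, forces in N, time in s.
With the tool pointing down it reaches from about 0.35 to 0.85 m from the base axis. Payload 8.1 kg.
Tool frame: the origin (TCP) lies midway between the tips of the shut fingers; the grasp point (between the pads) lies 19 mm behind it; z points along the fingers, y is the direction in which the jaws open and shut (so a half turn about z gives the same grasp; the last joint's range is limited). The gripper opens to 93 mm and grips with 3 to 60 N. Pads are 15 mm wide; open, the fingers measure 128 mm over their backs; the gripper's body (75 mm by 188 mm) begins 65 mm behind the grasp point.
Start: joints at [1.092, 0.13, 1.488, -0, 1.523, -0.085], TCP at [0.23, 0.554, 0.219] pointing down, gripper open.
Joint ranges: [-2.96, 2.96], [-0.89, 2.26], [0.02, 2.5], [-1.34, 4.48], [0, 2.73], [-2.66, 2.66]. Speed limits (rad/s): [2.39, 2.39, 2.79, 3.14, 3.14, 3.14].

### API

Orientations are given as a rotation vector (axis times angle).
In Python, from plant import robot gives the robot as it stands. The module is installed in compiled form; this text tells all that it offers.
- The arm moves only by the shell command python3 -m pendant 'ROWS' [FORCE]. ROWS is JSON, a list of rows, each an object with "translation": the shift along the tool's x, y, z in mm, a list of three; "twist": the turn, a rotation vector about the tool's x, y, z in rad, a list of three; "grip": the opening, from -1 (shut) to 1 (fully open). A call has exactly 10 rows; each row shifts and turns the pose as measured when the row begins, along the tool's axes as they then stand; what a row does not reach is not made up. A row lasts 1/10 s, in which the tool goes at most 50 mm and 8.59 degrees, less where a joint would pass 70% of its speed; a pose out of reach is approached as far as the arm can. A call is refused whole if a number of a shift passes 50 or a number of a turn 0.15, either way. A call with a gripper value outside its range is refused whole. The fingers move at their own pace and stop on an object; FORCE is the grip in N (left out, the last holds). Time passes only in rows, so rows that do not move let the fingers close, or fill a call up. It gives the time, the measured TCP pose, the force and the opening at its end, in the units of the state.
- robot.read_state(): the state, without advancing time (a new reading comes with each control period).
- robot.read_camera(name): name is "side" or "top" or "wrist"; returns (picture, depth): 480x640x3 uint8, red, green, blue; 480x640 float32, m along the optical axis (not along the pixel's ray), 0 where there is no reading.
- robot.camera_info(name): a dict with "vertical_fov" (degrees; the focal length in pixels is half the picture's height over the tangent of half this angle, whatever the lens; pixels are square), "cx", "cy" (the principal point, pixels), "D" ([k1, k2, p1, p2, k3] as OpenCV has them; the pictures are not rectified), "cam_to_world" (4x4, takes a point from camera to world coordinates). Camera axes: x right, y up, looking along -z (the intrinsics and any distortion apply to the point x, -y, -z); pixel columns grow to the right and rows downward; lengths in m; the calibration is good to about 2 mm. A picture is of the moment at which its call begins: read the wrist's pose just before it. camera_info takes no time and is no camera call; for the wrist camera it gives the pose at the moment of the call.
- robot.close_job(): hands the job in, once; it reports no verdict.
The state is a dict: "t": time; "q": joint angles; "dq": joint speeds; "joint_torque": joint torques, N m; "tool_pos": TCP position; "orientation": TCP orientation; "force": force on the tool from outside, world axes, zero at the start; "wrist_torque": the same for the moment, N m; "opening": finger opening in m.
Only numpy, scipy, OpenCV 4.12 (cv2) and the standard library are available. Lean on these libraries where they do the work, as an engineer would, in place of code of your own. Each camera call takes 0.05 s, during which the arm holds its last target. There are 200 camera calls.

## Working session

There is one attempt and no reset: what is moved stays moved. The work goes in short steps, Python scripts to look and compute and a shell command to move; the robot and the scene stay as the last step left them, time stands still between calls to the robot, and variables do not carry over. Pictures are saved under pics/ and viewed, about 8 in all and at most 12, crops included, and the job is handed in when it is done.

```bash
mkdir -p pics
cat > h.py <<'E'
import numpy as np, cv2
from plant import robot
def cam(n):
    i=robot.camera_info(n); p,d=robot.read_camera(n)
    np.savez(f'{n}.npz',p=p,d=d,T=i['cam_to_world'],f=240/np.tan(np.radians(i['vertical_fov'])/2),c=[i['cx'],i['cy']],D=i['D'])
    return p,d
def pts(n,uv,z=None):
    "pixels -> world by depth (z None) or plane z"
    s=np.load(f'{n}.npz'); f=s['f'];c=s['c'];K=np.array([[f,0,c[0]],[0,f,c[1]],[0,0,1.]])
    uv=np.asarray(uv,float).reshape(-1,2); u=cv2.undistortPoints(uv[:,None],K,s['D'])[:,0]
    r=np.c_[u[:,0],-u[:,1],-np.ones(len(u))]; T=s['T']; R=r@T[:3,:3].T; o=T[:3,3]
    if z is None: k=s['d'][uv[:,1].round().astype(int),uv[:,0].round().astype(int)]
    else: k=(z-o[2])/R[:,2]
    return o+R*k[:,None]
E
python3 - <<'E'
from h import *
for n in('top','side'):
    p,d=cam(n); cv2.imwrite(f'pics/{n}0.png',p[:,:,::-1]); s=np.load(n+'.npz'); print(n,s['f'],s['c'],s['D'],s['T'].round(3))
s=robot.read_state();print(s)
E
```

```text
top 497.1258761856826 [327.52501998 237.75879414] [-0.0350583  0.         0.         0.         0.       ] [[-0.019  0.983 -0.183  0.44 ]
 [-0.999 -0.025 -0.031  0.007]
 [-0.035  0.182  0.983  0.755]
 [ 0.     0.     0.     1.   ]]
side 495.4073067111816 [321.02260735 242.39080421] [0.00563833 0.         0.         0.         0.        ] [[-0.821  0.371 -0.433  0.268]
 [-0.57  -0.555  0.606  0.472]
 [-0.016  0.744  0.667  0.55 ]
 [ 0.     0.     0.     1.   ]]
{'t': 0.1, 'q': array([ 1.09160590e+00,  1.31098218e-01,  1.48915015e+00, -1.33468581e-05,
        1.52301897e+00, -8.54045779e-02]), 'dq': array([-2.87219856e-04, -7.22732616e-04, -2.63212535e-03,  1.46820805e-03,
        1.71611075e-04,  3.92514997e-05]), 'joint_torque': array([ 1.54484391e-03, -5.61349976e+01, -4.93090439e+01,  7.70963053e-02,
        2.93363188e-02, -5.10417624e-05]), 'tool_pos': array([0.22996115, 0.55362583, 0.21769596]), 'orientation': array([-6.14478568e-01, -3.08044860e+00,  2.53192873e-03]), 'force': array([ 0.03376191, -0.55174026,  0.17143114]), 'wrist_torque': array([ 0.04955923,  0.01021389, -0.00226733]), 'opening': 0.09299324578547276}
```

View pics/top0.png

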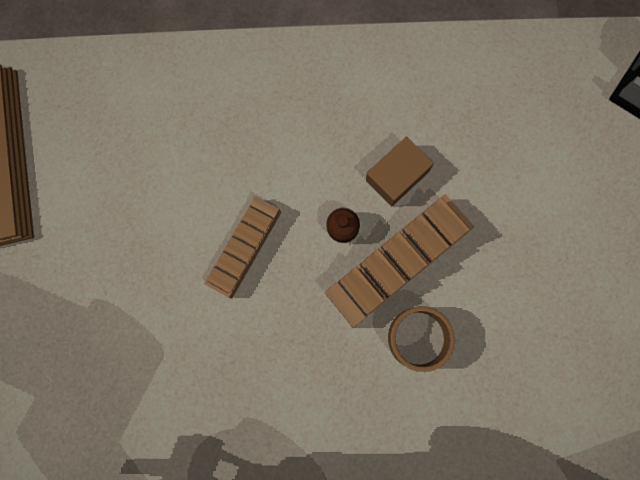

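View pics/side0.png

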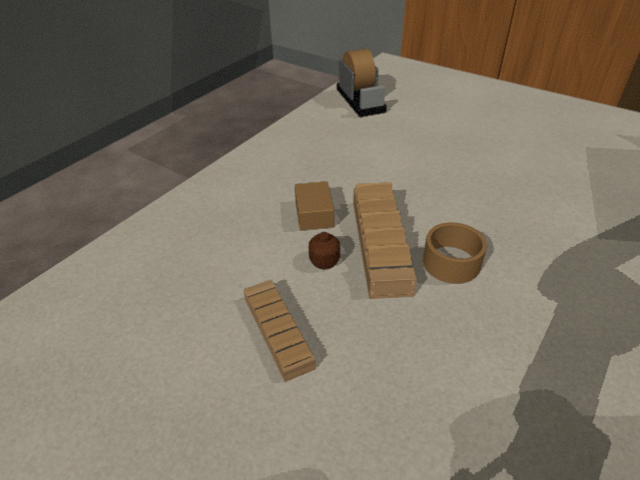

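The top view shows the large case with corners near (327,292), (353,327), (472,227) and (445,197). The pot is at (343,224), the core at (421,338) and the carton at (400,170). The small look-alike case is on the left at (243,246). Next I'll fit the case and take a height profile along the row to find the ledge end.

Run:
```python
from h import *
s=np.load('top.npz'); p=s['p']
v,u=np.mgrid[0:480,0:640]; P=pts('top',np.c_[u.ravel(),v.ravel()]).reshape(480,640,3)
m=((P[:,:,2]>0.022)&(s['d']>0)).astype(np.uint8)
n,l,st,ce=cv2.connectedComponentsWithStats(m)
for i in range(1,n):
    if st[i,4]>300: print(i,st[i],P[l==i].mean(0).round(3),P[l==i][:,2].max().round(3))
i=l[262,400]; Q=P[l==i]; 
r=cv2.minAreaRect((Q[:,:2]*1000).astype(np.float32)); print(r, cv2.boxPoints(r).round(1))
c=np.array(r[0])/1000; b=cv2.boxPoints(r)/1000; e=[b[1]-b[0],b[2]-b[1]]; a=max(e,key=np.linalg.norm); a=a/np.linalg.norm(a)
if a[0]<0:a=-a
q=(Q[:,:2]-c)@a; w=(Q[:,:2]-c)@np.array([-a[1],a[0]])
print('axis',a)
for x in np.arange(-.124,.124,.004):
    k=(abs(q-x)<.002)&(abs(w)<.02)
    if k.sum(): print(round(x*1000),(np.median(Q[k,2])*1000).round(1),end=' | ')
cv2.imwrite('pics/crop.png',cv2.resize(p[180:340,310:490,::-1],None,fx=3.5,fy=3.5,interpolation=cv2.INTER_CUBIC))
```

```text
4 [   0   70   17  169 1381] [0.686 0.543 0.024] 0.028
6 [620  75  20  31 351] [ 0.789 -0.443  0.042] 0.065
9 [ 366  136   68   67 2347] [ 0.675 -0.08   0.039] 0.044
10 [ 325  193  150  135 7102] [ 0.538 -0.073  0.043] 0.056
11 [ 204  196   75  102 2643] [0.568 0.159 0.025] 0.03
12 [326 207  34  35 888] [0.592 0.007 0.043] 0.058
13 [ 389  306   66   66 1257] [ 0.425 -0.102  0.044] 0.052
((540.6054077148438, -75.52330780029297), (66.24162292480469, 233.13275146484375), 37.929378509521484) [[ 442.8   -3.9]
 [ 586.1 -187.8]
 [ 638.4 -147.1]
 [ 495.1   36.8]]
axis [ 0.6146897 -0.7887691]
-116 37.5 | -112 37.8 | -108 38.0 | -104 37.8 | -100 37.8 | -96 37.9 | -92 37.9 | -88 39.7 | -84 41.7 | -80 43.7 | -76 45.5 | -72 47.4 | -68 49.4 | -64 51.6 | -60 52.5 | -56 28.7 | -52 33.1 | -48 39.0 | -44 41.1 | -40 42.8 | -36 44.4 | -32 46.8 | -28 48.4 | -24 50.0 | -20 51.3 | -16 33.4 | -12 33.7 | -8 39.5 | -4 41.5 | 0 43.0 | 4 45.1 | 8 47.2 | 12 49.0 | 16 50.9 | 20 52.6 | 24 33.4 | 28 32.7 | 32 38.5 | 36 39.7 | 40 40.7 | 44 41.7 | 48 42.4 | 52 43.7 | 56 45.0 | 60 45.8 | 64 46.3 | 68 37.6 | 72 39.6 | 76 41.4 | 80 43.2 | 84 45.5 | 88 47.3 | 92 49.5 | 96 51.4 | 100 52.7 | 108 33.8 | 112 33.4 | 116 33.3 |
```

View pics/crop.png

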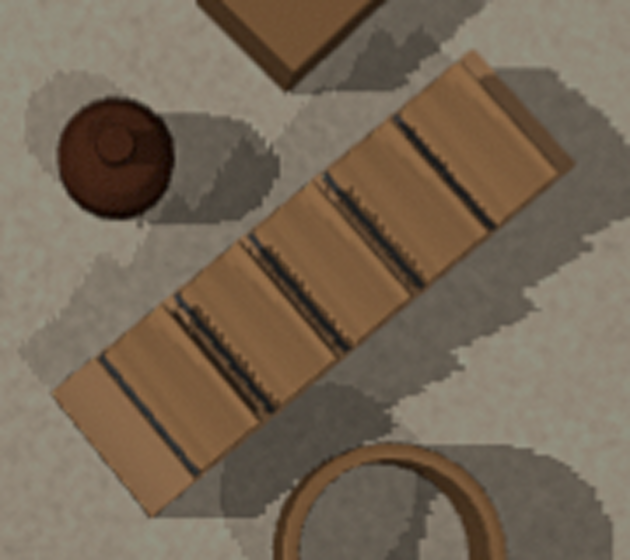

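The ledge is at the near end: the profile reads a flat 38 mm from -116 to -92, then the louvres rise away from it. The crop shows it bottom left, around (120,440). The row runs along (0.615, -0.789). Now I'll work out the move to a point above the ledge.

```bash
cat >> h.py <<'E'
from scipy.spatial.transform import Rotation as Rn
c=np.array([.5406,-.0755]); a=np.array([.6147,-.7888]); w=np.array([.7888,.6147])
def rep(goal=None):
    s=robot.read_state(); R=Rn.from_rotvec(s['orientation']); M=R.as_matrix(); d=s['tool_pos']
    print('t',s['t'],'pos',d.round(4),'F',s['force'].round(2),'open',round(s['opening'],4),'q6',s['q'][5].round(2))
    print('along',((d[:2]-c)@a*1000).round(1),'across',((d[:2]-c)@w*1000).round(1),'z',(d[2]*1000).round(2))
    B=np.c_[[*a,0],[*w*-1,0],[0,0,-1]]
    if np.linalg.det(B)<0: B[:,1]*=-1
    for sg in(1,-1):
        G=B@np.diag([sg,sg,1]); print('turn in tool',(Rn.from_matrix(M.T@G)).as_rotvec().round(4))
    if goal is not None: print('shift mm now',(M.T@(np.array(goal)-d)*1000).round(2),'in tool axes of goal (sg=1)',(B.T@(np.array(goal)-d)*1000).round(2))
E
python3 -c "
from h import *
rep([*(c-.106*a),.10])"
```

```text
t 0.1 pos [0.23   0.5536 0.2177] F [ 0.03 -0.55  0.17] open 0.093 q6 -0.09
along -687.2 across 141.7 z 217.7
turn in tool [-4.0000e-04 -2.2000e-03 -2.6266e+00]
turn in tool [-1.70e-03  3.00e-04  5.15e-01]
shift mm now [-436.01 -409.38  118.32] in tool axes of goal (sg=1) [581.2  141.69 117.7 ]
```

```bash
python3 -m pendant '[{"translation":[0,0,0],"twist":[0,0,0.13],"grip":-1},{"translation":[0,0,0],"twist":[0,0,0.13],"grip":-1},{"translation":[0,0,0],"twist":[0,0,0.13],"grip":-1},{"translation":[0,0,0],"twist":[0,0,0.125],"grip":-1},{"translation":[-40,-10,0],"twist":[0,0,0],"grip":-1},{"translation":[-40,-10,0],"twist":[0,0,0],"grip":-1},{"translation":[-40,-10,0],"twist":[0,0,0],"grip":-1},{"translation":[-40,-10,0],"twist":[0,0,0],"grip":-1},{"translation":[-40,-10,0],"twist":[0,0,0],"grip":-1},{"translation":[-40,-10,0],"twist":[0,0,0],"grip":-1}]' 10; python3 -c "
from h import *
rep([*(c-.106*a),.10])"
```

```text
t: 1.1
tool_pos: [0.3236, 0.3188, 0.2113]
orientation: [-1.399, -2.81, 0.02]
force: [1.0, 0.3, 0.1]
opening: 0.0174
t 1.1 pos [0.3236 0.3188 0.2113] F [1.03 0.29 0.14] open 0.0174 q6 0.02
along -444.4 across 71.2 z 211.26
turn in tool [0.0057 0.0197 3.1264]
turn in tool [-0.0126  0.0037 -0.0151]
shift mm now [-338.96  -64.68  113.36] in tool axes of goal (sg=1) [338.35  71.22 111.26]
```

```bash
python3 -m pendant '[{"translation":[-40,-8,3],"twist":[-0.01,0,-0.015],"grip":-1},{"translation":[-40,-8,3],"twist":[0,0,0],"grip":-1},{"translation":[-40,-8,3],"twist":[0,0,0],"grip":-1},{"translation":[-40,-8,3],"twist":[0,0,0],"grip":-1},{"translation":[-40,-8,3],"twist":[0,0,0],"grip":-1},{"translation":[-40,-8,3],"twist":[0,0,0],"grip":-1},{"translation":[-40,-8,3],"twist":[0,0,0],"grip":-1},{"translation":[-20,-4,3],"twist":[0,0,0],"grip":-1},{"translation":[0,0,0],"twist":[0,0,0],"grip":-1},{"translation":[0,0,0],"twist":[0,0,0],"grip":-1}]' 10; python3 -c "
from h import *
rep([*(c-.106*a),.10])"
```

```text
t: 2.1
tool_pos: [0.4623, 0.0281, 0.185]
orientation: [1.386, 2.819, -0.008]
force: [0.1, 0.6, -0.1]
opening: 0.0003
t 2.1 pos [0.4623 0.0281 0.185 ] F [ 0.08  0.63 -0.12] open 0.0003 q6 -0.7
along -129.8 across 2.0 z 185.03
turn in tool [0.004  0.0072 3.1362]
turn in tool [-0.0046  0.0026 -0.0053]
shift mm now [-23.62  -1.46  85.1 ] in tool axes of goal (sg=1) [23.83  1.97 85.03]
```

```bash
python3 -m pendant '[{"translation":[-12,-1,20],"twist":[-0.005,0.0025,-0.005],"grip":-1},{"translation":[-12,-1,20],"twist":[0,0,0],"grip":-1},{"translation":[0,0,20],"twist":[0,0,0],"grip":-1},{"translation":[0,0,20],"twist":[0,0,0],"grip":-1},{"translation":[0,0,20],"twist":[0,0,0],"grip":-1},{"translation":[0,0,20],"twist":[0,0,0],"grip":-1},{"translation":[0,0,8],"twist":[0,0,0],"grip":-1},{"translation":[0,0,0],"twist":[0,0,0],"grip":-1},{"translation":[0,0,0],"twist":[0,0,0],"grip":-1},{"translation":[0,0,0],"twist":[0,0,0],"grip":-1}]' 10
python3 - <<'E'
from h import *
rep([*(c-.106*a),.045])
for n in('side','top'): p,d=cam(n); cv2.imwrite(f'pics/{n}1.png',p[:,:,::-1])
x,y=np.load('side.npz')['p'],0
cv2.imwrite('pics/s1c.png',cv2.resize(x[130:330,280:500,::-1],None,fx=3,fy=3,interpolation=cv2.INTER_CUBIC))
E
```

```text
t: 3.1
tool_pos: [0.4747, 0.0188, 0.0562]
orientation: [1.361, 2.829, 0.007]
force: [-0.3, 0.7, 0.1]
opening: 0.0006
t 3.1 pos [0.4747 0.0188 0.0562] F [-0.35  0.74  0.15] open 0.0006 q6 -0.75
along -114.9 across 6.0 z 56.19
turn in tool [ 1.0000e-04  7.8000e-03 -3.1294e+00]
turn in tool [ 0.005  -0.0001  0.0122]
shift mm now [-8.79 -6.15 11.16] in tool axes of goal (sg=1) [ 8.86  5.99 11.19]
```

View pics/s1c.png

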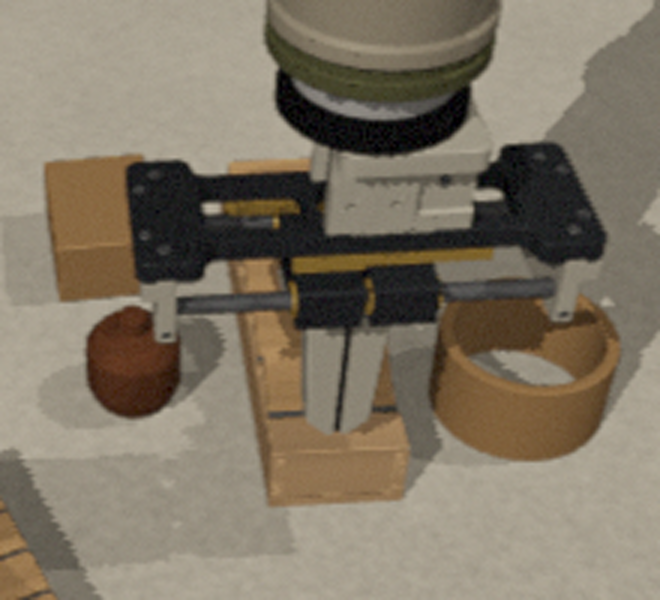

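The side crop shows the shut fingertips at (340,430), above the ledge. The gripper body is well above the pot, core and carton. Next I'll lower onto the ledge.

```bash
python3 -m pendant '[{"translation":[-4,-3,3],"twist":[0.005,0,0.012],"grip":-1},{"translation":[-4,-3,3],"twist":[0,0,0],"grip":-1},{"translation":[-2,-1,2],"twist":[0,0,0],"grip":-1},{"translation":[0,0,1],"twist":[0,0,0],"grip":-1},{"translation":[0,0,1],"twist":[0,0,0],"grip":-1},{"translation":[0,0,1],"twist":[0,0,0],"grip":-1},{"translation":[0,0,0],"twist":[0,0,0],"grip":-1},{"translation":[0,0,0],"twist":[0,0,0],"grip":-1},{"translation":[0,0,0],"twist":[0,0,0],"grip":-1},{"translation":[0,0,0],"twist":[0,0,0],"grip":-1}]' 10
python3 - <<'E'
from h import *
rep([*(c-.106*a),.040])
E
```

```text
t: 4.2
tool_pos: [0.477, 0.0046, 0.0459]
orientation: [1.381, 2.819, 0.001]
force: [0.4, 0.2, 0.0]
opening: 0.0006
t 4.2 pos [0.477  0.0046 0.0459] F [0.36 0.15 0.03] open 0.0006 q6 -0.76
along -102.3 across -0.9 z 45.88
turn in tool [ 3.3000e-03 -3.0000e-03  3.1392e+00]
turn in tool [ 0.0019  0.0021 -0.0024]
shift mm now [3.73 0.85 5.88] in tool axes of goal (sg=1) [-3.72 -0.87  5.88]
```

```bash
python3 -m pendant '[{"translation":[2,0,1],"twist":[0,0,0],"grip":-1},{"translation":[2,0,1],"twist":[0,0,0],"grip":-1},{"translation":[0,0,1],"twist":[0,0,0],"grip":-1},{"translation":[0,0,1],"twist":[0,0,0],"grip":-1},{"translation":[0,0,0.5],"twist":[0,0,0],"grip":-1},{"translation":[0,0,0.5],"twist":[0,0,0],"grip":-1},{"translation":[0,0,0.5],"twist":[0,0,0],"grip":-1},{"translation":[0,0,0],"twist":[0,0,0],"grip":-1},{"translation":[0,0,0],"twist":[0,0,0],"grip":-1},{"translation":[0,0,0],"twist":[0,0,0],"grip":-1}]' 10
python3 - <<'E'
from h import *
rep([*(c-.106*a),.0395])
E
```

```text
t: 5.2
tool_pos: [0.4744, 0.0082, 0.0399]
orientation: [1.381, 2.819, 0.001]
force: [-0.0, 1.0, -0.2]
opening: 0.0008
t 5.2 pos [0.4744 0.0082 0.0399] F [-0.01  1.04 -0.24] open 0.0008 q6 -0.75
along -106.7 across -0.8 z 39.95
turn in tool [ 0.0035 -0.0032  3.1395]
turn in tool [ 0.002   0.0022 -0.0021]
shift mm now [-0.7   0.76  0.45] in tool axes of goal (sg=1) [ 0.7  -0.76  0.45]
```

```bash
python3 -m pendant '[{"translation":[0,0,0.4],"twist":[0,0,0],"grip":-1},{"translation":[0,0,0.4],"twist":[0,0,0],"grip":-1},{"translation":[0,0,0.4],"twist":[0,0,0],"grip":-1},{"translation":[0,0,0.4],"twist":[0,0,0],"grip":-1},{"translation":[0,0,0],"twist":[0,0,0],"grip":-1},{"translation":[0,0,0],"twist":[0,0,0],"grip":-1},{"translation":[0,0,0],"twist":[0,0,0],"grip":-1},{"translation":[0,0,0],"twist":[0,0,0],"grip":-1},{"translation":[0,0,0],"twist":[0,0,0],"grip":-1},{"translation":[0,0,0],"twist":[0,0,0],"grip":-1}]' 10; python3 -c "
from h import *
rep()"
```

```text
t: 6.2
tool_pos: [0.4745, 0.0082, 0.0383]
orientation: [1.381, 2.819, 0.001]
force: [0.7, 0.4, 0.1]
opening: 0.0004
t 6.2 pos [0.4745 0.0082 0.0383] F [0.73 0.38 0.13] open 0.0004 q6 -0.75
along -106.6 across -0.7 z 38.33
turn in tool [ 0.0038 -0.0034  3.1395]
turn in tool [ 0.0022  0.0024 -0.0021]
```

```bash
python3 -m pendant '[{"translation":[0,0,0.4],"twist":[0,0,0],"grip":-1},{"translation":[0,0,0.4],"twist":[0,0,0],"grip":-1},{"translation":[0,0,0.3],"twist":[0,0,0],"grip":-1},{"translation":[0,0,0],"twist":[0,0,0],"grip":-1},{"translation":[0,0,0],"twist":[0,0,0],"grip":-1},{"translation":[0,0,0],"twist":[0,0,0],"grip":-1},{"translation":[0,0,0],"twist":[0,0,0],"grip":-1},{"translation":[0,0,0],"twist":[0,0,0],"grip":-1},{"translation":[0,0,0],"twist":[0,0,0],"grip":-1},{"translation":[0,0,0],"twist":[0,0,0],"grip":-1}]' 10; python3 -c "
from h import *
rep()"
```

```text
t: 7.2
tool_pos: [0.4747, 0.0082, 0.0383]
orientation: [1.381, 2.819, 0.001]
force: [-1.7, -0.4, 2.3]
opening: 0.0002
t 7.2 pos [0.4747 0.0082 0.0383] F [-1.67 -0.4   2.25] open 0.0002 q6 -0.75
along -106.5 across -0.6 z 38.29
turn in tool [ 0.0037 -0.0033  3.1395]
turn in tool [ 0.0021  0.0024 -0.0021]
```

Contact with the ledge shows at z = 38.3 mm, with 2.3 N. I'll raise about 1.6 mm and start the stroke.

```bash
python3 -m pendant '[{"translation":[0,0,-1],"twist":[0,0,0],"grip":-1},{"translation":[0,0,-0.6],"twist":[0,0,0],"grip":-1},{"translation":[-4,0,0],"twist":[0,0,0],"grip":-1},{"translation":[-4,0,0],"twist":[0,0,0],"grip":-1},{"translation":[-4,0,0],"twist":[0,0,0],"grip":-1},{"translation":[-4,0,0],"twist":[0,0,0],"grip":-1},{"translation":[-4,0,0],"twist":[0,0,0],"grip":-1},{"translation":[-4,0,0],"twist":[0,0,0],"grip":-1},{"translation":[-4,0,0],"twist":[0,0,0],"grip":-1},{"translation":[0,0,0],"twist":[0,0,0],"grip":-1}]' 10; python3 -c "
from h import *
rep()"
```

```text
t: 8.2
tool_pos: [0.4936, -0.0163, 0.0397]
orientation: [1.381, 2.818, 0.001]
force: [-0.2, 0.2, 0.6]
opening: 0.0003
t 8.2 pos [ 0.4936 -0.0163  0.0397] F [-0.21  0.23  0.55] open 0.0003 q6 -0.8
along -75.6 across -0.7 z 39.67
turn in tool [ 0.0039 -0.0033  3.1392]
turn in tool [ 0.0021  0.0025 -0.0024]
```

```bash
python3 -m pendant '[{"translation":[-4,0,0],"twist":[0,0,0],"grip":-1},{"translation":[-4,0,0],"twist":[0,0,0],"grip":-1},{"translation":[-4,0,0],"twist":[0,0,0],"grip":-1},{"translation":[-4,0,0],"twist":[0,0,0],"grip":-1},{"translation":[-4,0,0],"twist":[0,0,0],"grip":-1},{"translation":[-4,0,0],"twist":[0,0,0],"grip":-1},{"translation":[-4,0,0],"twist":[0,0,0],"grip":-1},{"translation":[0,0,0],"twist":[0,0,0],"grip":-1},{"translation":[0,0,0],"twist":[0,0,0],"grip":-1},{"translation":[0,0,0],"twist":[0,0,0],"grip":-1}]' 10
python3 - <<'E'
from h import *
rep()
p,d=cam('side')
cv2.imwrite('pics/s2c.png',cv2.resize(p[130:330,280:500,::-1],None,fx=3,fy=3,interpolation=cv2.INTER_CUBIC))
E
```

```text
t: 9.2
tool_pos: [0.5123, -0.0405, 0.0396]
orientation: [1.381, 2.818, 0.001]
force: [-0.1, -0.1, -0.8]
opening: 0.0006
t 9.2 pos [ 0.5123 -0.0405  0.0396] F [-0.1  -0.09 -0.78] open 0.0006 q6 -0.84
along -45.0 across -0.8 z 39.63
turn in tool [ 0.0036 -0.0032  3.139 ]
turn in tool [ 0.002   0.0023 -0.0026]
```

View pics/s2c.png

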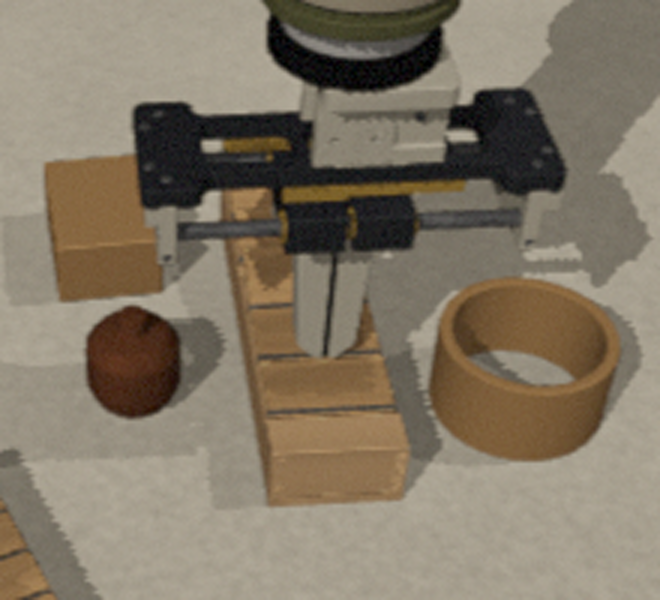

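Lid 1 (around (325,385)) lies flat, the case corner at (268,503) hasn't moved, and the fingertip is at (325,355) at the start of lid 2. I'll carry on.

```bash
python3 -m pendant '[{"translation":[-4,0,0],"twist":[0,0,0],"grip":-1},{"translation":[-4,0,0],"twist":[0,0,0],"grip":-1},{"translation":[-4,0,0],"twist":[0,0,0],"grip":-1},{"translation":[-4,0,0],"twist":[0,0,0],"grip":-1},{"translation":[-4,0,0],"twist":[0,0,0],"grip":-1},{"translation":[-4,0,0],"twist":[0,0,0],"grip":-1},{"translation":[-4,0,0],"twist":[0,0,0],"grip":-1},{"translation":[-4,0,0],"twist":[0,0,0],"grip":-1},{"translation":[-4,0,0],"twist":[0,0,0],"grip":-1},{"translation":[-4,0,0],"twist":[0,0,0],"grip":-1}]' 10; python3 -c "
from h import *
rep()"
```

```text
t: 10.25
tool_pos: [0.5385, -0.0744, 0.0396]
orientation: [1.381, 2.819, 0.001]
force: [0.6, 0.6, 0.1]
opening: 0.0003
t 10.25 pos [ 0.5385 -0.0744  0.0396] F [0.64 0.59 0.13] open 0.0003 q6 -0.89
along -2.1 across -1.0 z 39.62
turn in tool [ 3.0000e-03 -2.9000e-03  3.1395e+00]
turn in tool [ 0.0018  0.0019 -0.002 ]
```

```bash
python3 -m pendant '[{"translation":[-4,0,0],"twist":[0,0,0],"grip":-1},{"translation":[-4,0,0],"twist":[0,0,0],"grip":-1},{"translation":[-4,0,0],"twist":[0,0,0],"grip":-1},{"translation":[-4,0,0],"twist":[0,0,0],"grip":-1},{"translation":[-4,0,0],"twist":[0,0,0],"grip":-1},{"translation":[-4,0,0],"twist":[0,0,0],"grip":-1},{"translation":[-4,0,0],"twist":[0,0,0],"grip":-1},{"translation":[-4,0,0],"twist":[0,0,0],"grip":-1},{"translation":[-4,0,0],"twist":[0,0,0],"grip":-1},{"translation":[-4,0,0],"twist":[0,0,0],"grip":-1}]' 10; python3 -c "
from h import *
rep()"
```

```text
t: 11.25
tool_pos: [0.5653, -0.1089, 0.0396]
orientation: [1.381, 2.819, 0.001]
force: [0.2, -0.6, -0.3]
opening: 0.0003
t 11.25 pos [ 0.5653 -0.1089  0.0396] F [ 0.18 -0.58 -0.27] open 0.0003 q6 -0.94
along 41.5 across -1.1 z 39.64
turn in tool [ 3.0000e-03 -2.9000e-03  3.1396e+00]
turn in tool [ 0.0018  0.0019 -0.002 ]
```

```bash
python3 -m pendant '[{"translation":[-4,0,0],"twist":[0,0,0],"grip":-1},{"translation":[-4,0,0],"twist":[0,0,0],"grip":-1},{"translation":[-4,0,0],"twist":[0,0,0],"grip":-1},{"translation":[-4,0,0],"twist":[0,0,0],"grip":-1},{"translation":[-4,0,0],"twist":[0,0,0],"grip":-1},{"translation":[-4,0,0],"twist":[0,0,0],"grip":-1},{"translation":[-4,0,0],"twist":[0,0,0],"grip":-1},{"translation":[-4,0,0],"twist":[0,0,0],"grip":-1},{"translation":[-4,0,0],"twist":[0,0,0],"grip":-1},{"translation":[-4,0,0],"twist":[0,0,0],"grip":-1}]' 10; python3 -c "
from h import *
rep()"
```

```text
t: 12.25
tool_pos: [0.592, -0.1434, 0.0396]
orientation: [1.381, 2.819, 0.001]
force: [0.4, -0.0, -0.2]
opening: 0.0005
t 12.25 pos [ 0.592  -0.1434  0.0396] F [ 0.45 -0.03 -0.23] open 0.0005 q6 -0.98
along 85.2 across -1.2 z 39.62
turn in tool [ 2.9000e-03 -2.6000e-03  3.1396e+00]
turn in tool [ 0.0017  0.0018 -0.002 ]
```

```bash
python3 -m pendant '[{"translation":[-4,0,0],"twist":[0,0,0],"grip":-1},{"translation":[-4,0,0],"twist":[0,0,0],"grip":-1},{"translation":[-4,0,0],"twist":[0,0,0],"grip":-1},{"translation":[-2,0,0],"twist":[0,0,0],"grip":-1},{"translation":[0,0,0],"twist":[0,0,0],"grip":-1},{"translation":[0,0,0],"twist":[0,0,0],"grip":-1},{"translation":[0,0,-5],"twist":[0,0,0],"grip":-1},{"translation":[0,0,-20],"twist":[0,0,0],"grip":-1},{"translation":[0,0,-30],"twist":[0,0,0],"grip":-1},{"translation":[0,0,-30],"twist":[0,0,0],"grip":-1}]' 10; python3 -c "
from h import *
rep()"
```

```text
t: 13.25
tool_pos: [0.5969, -0.1541, 0.1212]
orientation: [-1.378, -2.813, 0.001]
force: [-0.3, -0.9, 0.1]
opening: 0.0005
t 13.25 pos [ 0.5969 -0.1541  0.1212] F [-0.31 -0.93  0.13] open 0.0005 q6 -1.0
along 96.6 across -3.9 z 121.22
turn in tool [-0.0124  0.0073  3.1395]
turn in tool [-0.0047 -0.0079 -0.0021]
```

The fingers are up. Next I'll move well clear of the camera view and check.

```bash
python3 -m pendant '[{"translation":[0,0,-40],"twist":[0,0,0],"grip":-1},{"translation":[0,0,-40],"twist":[0,0,0],"grip":-1},{"translation":[40,0,0],"twist":[0,0,0],"grip":-1},{"translation":[40,0,0],"twist":[0,0,0],"grip":-1},{"translation":[40,0,0],"twist":[0,0,0],"grip":-1},{"translation":[40,0,0],"twist":[0,0,0],"grip":-1},{"translation":[40,0,0],"twist":[0,0,0],"grip":-1},{"translation":[40,0,0],"twist":[0,0,0],"grip":-1},{"translation":[40,0,0],"twist":[0,0,0],"grip":-1},{"translation":[40,0,0],"twist":[0,0,0],"grip":-1}]' 10
python3 -m pendant '[{"translation":[40,0,0],"twist":[0,0,0],"grip":-1},{"translation":[40,0,0],"twist":[0,0,0],"grip":-1},{"translation":[40,0,0],"twist":[0,0,0],"grip":-1},{"translation":[40,0,0],"twist":[0,0,0],"grip":-1},{"translation":[40,0,0],"twist":[0,0,0],"grip":-1},{"translation":[20,0,0],"twist":[0,0,0],"grip":-1},{"translation":[0,0,0],"twist":[0,0,0],"grip":-1},{"translation":[0,0,0],"twist":[0,0,0],"grip":-1},{"translation":[0,0,0],"twist":[0,0,0],"grip":-1},{"translation":[0,0,0],"twist":[0,0,0],"grip":-1}]' 10
python3 - <<'E'
from h import *
rep()
p,d=cam('top'); cv2.imwrite('pics/top3.png',p[:,:,::-1])
v,u=np.mgrid[0:480,0:640]; P=pts('top',np.c_[u.ravel(),v.ravel()]).reshape(480,640,3)
m=((P[:,:,2]>0.022)&(P[:,:,2]<.08)&(d>0)).astype(np.uint8)
n,l,st,ce=cv2.connectedComponentsWithStats(m)
for i in range(1,n):
    if st[i,4]>300: print(i,st[i],P[l==i].mean(0).round(3))
Q=P[l==l[262,400]]; print(cv2.minAreaRect((Q[:,:2]*1000).astype(np.float32)))
q=(Q[:,:2]-c)@a; W=(Q[:,:2]-c)@w
for x in np.arange(-.116,.12,.004):
    k=(abs(q-x)<.002)&(abs(W)<.02)
    if k.sum(): print(round(x*1000),(np.median(Q[k,2])*1000).round(1),end=' | ')
E
```

```text
t: 14.25
tool_pos: [0.3993, 0.1032, 0.2158]
orientation: [1.386, 2.81, 0.007]
force: [0.9, -0.1, 0.4]
opening: 0.0003
t: 15.25
tool_pos: [0.2563, 0.2856, 0.2187]
orientation: [1.376, 2.809, 0.02]
force: [-0.5, -0.1, -0.7]
opening: 0.0003
t 15.25 pos [0.2563 0.2856 0.2187] F [-0.49 -0.1  -0.7 ] open 0.0003 q6 0.05
along -459.6 across -2.3 z 218.74
turn in tool [ 0.0102 -0.0276  3.1394]
turn in tool [ 0.0176  0.0065 -0.0021]
2 [   0   64   17  175 1385] [0.687 0.543 0.024]
4 [619  76  21  31 352] [ 0.789 -0.443  0.042]
7 [ 366  136   68   67 2341] [ 0.675 -0.08   0.039]
8 [ 325  193  150  135 7069] [ 0.539 -0.074  0.038]
9 [ 204  196   75  102 2648] [0.568 0.159 0.025]
10 [326 207  34  35 896] [0.592 0.007 0.043]
12 [ 389  306   66   66 1249] [ 0.425 -0.102  0.044]
((540.6329345703125, -75.48130798339844), (66.23670959472656, 233.1516571044922), 37.912811279296875)
-116 37.2 | -112 37.8 | -108 38.0 | -104 37.7 | -100 37.9 | -96 37.8 | -92 37.4 | -88 37.8 | -84 38.0 | -80 38.2 | -76 38.4 | -72 38.2 | -68 38.3 | -64 38.6 | -60 38.4 | -56 38.6 | -52 32.7 | -48 37.6 | -44 38.1 | -40 37.8 | -36 38.2 | -32 38.2 | -28 38.6 | -24 38.8 | -20 39.1 | -16 38.6 | -12 33.4 | -8 37.7 | -4 38.1 | 0 38.0 | 4 38.2 | 8 38.2 | 12 38.6 | 16 38.6 | 20 38.6 | 24 38.9 | 28 33.4 | 32 38.0 | 36 38.0 | 40 38.0 | 44 38.1 | 48 38.3 | 52 38.6 | 56 38.9 | 60 38.2 | 64 38.5 | 68 34.9 | 72 37.5 | 76 38.1 | 80 37.9 | 84 38.0 | 88 38.4 | 92 38.5 | 96 38.3 | 100 38.9 | 104 38.7 | 108 33.9 | 112 33.4 | 116 33.0 |
```

View pics/top3.png

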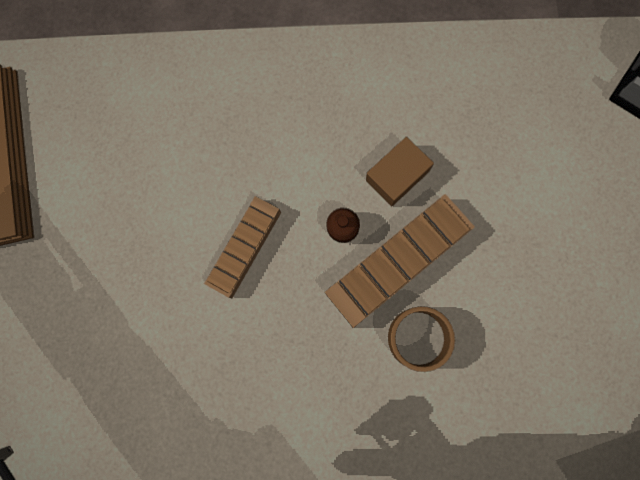

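The view shows the five lids shut, with free edges about 1 mm up (roughly 0.03 rad). The case at (400,262), pot, core and carton haven't moved, and the hand is clear. I'm handing it in.

```bash
python3 -c "
from plant import robot
print(robot.close_job())"
```

```text
the job is handed in; nothing more can be done
None
```

I stroked the five lids down in order, from the ledge to the far end, then lifted the hand clear and handed the job in at about 15 s. I first touched the shut fingertips down on the ledge with about 2 N. I then raised them about 1.4 mm and ran them along the row at that height.

- **Lids:** in the last top view, each free edge sits about 1 mm above flat, roughly 0.03 rad against the 0.1 allowed.
- **Case and bystanders:** the case moved less than 0.1 mm. The pot, roll core and carton showed no measurable shift.
- **Forces:** no reading during the stroke was above about 1 N. They were taken only at the end of each one-second move, so a brief peak in between could have been missed.
- **Order:** I confirmed lid 1 flat by picture before going on. For lids 2 to 5 the order follows from the single pass along the row and was not checked by picture lid by lid.

None of the checks failed or disagreed.

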